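# Model street into its transport tray

### The job

The paint on the four model houses is dry: pack them from the drying rack into the plywood transport tray, one to a compartment, in the same street order from left to right as they stand in now (left as seen facing the doors and the tray's blue front edge). Stand every house upright and square on the cork floor with its door towards the blue edge, and set it down rather than dropping it or letting it tip over.

Things in the scene. Friction and masses are not known exactly. Their poses are not given: they have to be found in the camera images.
- house_red: loose model house, cream walls, red roof with its ridge running side to side; 38 mm front to back, 42 mm wide, upright walls to 48 mm, roof top at 67 mm, 60 g. Origin: underside, middle of the front (door) wall's foot; the house's centre is 19 mm along +x. +x: from door wall to back wall (no door); +y: to the left for one facing the door; +z up.
- house_grey: loose model house, brick-brown walls, dark grey roof with its ridge running front to back; 38 mm front to back, 42 mm wide, upright walls to 48 mm, roof top at 69 mm, 60 g. Origin: underside, middle of the front (door) wall's foot; the house's centre is 19 mm along +x. +x: from door wall to back wall (no door); +y: to the left for one facing the door; +z up.
- house_green: loose model house, ochre walls, flat green roof behind a parapet; 38 mm front to back, 42 mm wide, upright walls to 48 mm, roof top at 55 mm, 60 g. Origin: underside, middle of the front (door) wall's foot; the house's centre is 19 mm along +x. +x: from door wall to back wall (no door); +y: to the left for one facing the door; +z up.
- house_blue: loose model house, white walls, blue roof with its ridge running side to side and a small dormer; 38 mm front to back, 42 mm wide, upright walls to 48 mm, roof top at 67 mm, 60 g. Origin: underside, middle of the front (door) wall's foot; the house's centre is 19 mm along +x. +x: from door wall to back wall (no door); +y: to the left for one facing the door; +z up.
- liner_red: fixed white paper liner, 52 x 56 x 1 mm, in the drying rack under the red-roofed house, red paint smears along its rim; it stays and shows where that house dried. Origin: centre of its underside, axes as the rack's.
- liner_grey: fixed white paper liner, 52 x 56 x 1 mm, in the drying rack under the grey-roofed house, grey paint smears along its rim; it stays and shows where that house dried. Origin: centre of its underside, axes as the rack's.
- liner_green: fixed white paper liner, 52 x 56 x 1 mm, in the drying rack under the green-roofed house, green paint smears along its rim; it stays and shows where that house dried. Origin: centre of its underside, axes as the rack's.
- liner_blue: fixed white paper liner, 52 x 56 x 1 mm, in the drying rack under the blue-roofed house, blue paint smears along its rim; it stays and shows where that house dried. Origin: centre of its underside, axes as the rack's.
- drying_rack: fixed pale wood slat rack, 66 x 262 mm. Four bays at y = 93, 31, -31, -93 mm, left to right for one facing the doors; liner tops 23 mm above the bench, a house on each, door to the front (-x). Dowels between bays rise 28 mm, corner pins 33 mm above the bench. Origin: centre of the underside; +y along the row to the left, +x to the back.
- tray: fixed plywood tray, 62 x 262 mm; compartments centred at x = 0, y = 93, 31, -31, -93 mm, left to right for one facing its blue front edge (at -x), each 54 mm deep (x), 59 mm wide. Above the bench: cork floor 6 mm, dividers and back edge 16, blue edge 12, end boards with hand holes 46. Origin: centre of the underside; +y along the row to the left.
Things that resemble listed ones, but are neither listed nor needed, are in the scene too. Of the things that look like the house_blue, the larger one is meant.

How it is judged (in metres and radians):
At the end, for the whole second after the job is handed in: Each house stands in the tray compartment with the same number from the left as its bay (liner) in the drying rack: within 13 mm along the row and 12 mm across, door to the blue edge, within 0.3 rad of square, tilt under 0.08 rad, underside within 3 mm of the cork; all released and at rest (((y of liner_red in the frame of drying_rack between 0.083 and 0.103 m and y of house_red in the frame of tray between 0.08 and 0.106 m) or (y of liner_red in the frame of drying_rack between 0.021 and 0.041 m and y of house_red in the frame of tray between 0.018 and 0.044 m) or (y of liner_red in the frame of drying_rack between -0.041 and -0.021 m and y of house_red in the frame of tray between -0.044 and -0.018 m) or (y of liner_red in the frame of drying_rack between -0.103 and -0.083 m and y of house_red in the frame of tray between -0.106 and -0.08 m)) and x of house_red in the frame of tray between -0.031 and -0.007 m and z of house_red in the frame of tray between 0.003 and 0.009 m and angle between each of house_red, house_grey, house_green, house_blue's own z axis and vertical below 0.08 rad and angle between the x axis of each of house_red, house_grey, house_green, house_blue and the x axis of tray, either way round below 0.3 rad and linear speed of each of house_red, house_grey, house_green, house_blue below 0.02 m/s and contact force between each of house_red, house_grey, house_green, house_blue and the fingers below 0.05 N and ((y of liner_grey in the frame of drying_rack between 0.083 and 0.103 m and y of house_grey in the frame of tray between 0.08 and 0.106 m) or (y of liner_grey in the frame of drying_rack between 0.021 and 0.041 m and y of house_grey in the frame of tray between 0.018 and 0.044 m) or (y of liner_grey in the frame of drying_rack between -0.041 and -0.021 m and y of house_grey in the frame of tray between -0.044 and -0.018 m) or (y of liner_grey in the frame of drying_rack between -0.103 and -0.083 m and y of house_grey in the frame of tray between -0.106 and -0.08 m)) and x of house_grey in the frame of tray between -0.031 and -0.007 m and z of house_grey in the frame of tray between 0.003 and 0.009 m and ((y of liner_green in the frame of drying_rack between 0.083 and 0.103 m and y of house_green in the frame of tray between 0.08 and 0.106 m) or (y of liner_green in the frame of drying_rack between 0.021 and 0.041 m and y of house_green in the frame of tray between 0.018 and 0.044 m) or (y of liner_green in the frame of drying_rack between -0.041 and -0.021 m and y of house_green in the frame of tray between -0.044 and -0.018 m) or (y of liner_green in the frame of drying_rack between -0.103 and -0.083 m and y of house_green in the frame of tray between -0.106 and -0.08 m)) and x of house_green in the frame of tray between -0.031 and -0.007 m and z of house_green in the frame of tray between 0.003 and 0.009 m and ((y of liner_blue in the frame of drying_rack between 0.083 and 0.103 m and y of house_blue in the frame of tray between 0.08 and 0.106 m) or (y of liner_blue in the frame of drying_rack between 0.021 and 0.041 m and y of house_blue in the frame of tray between 0.018 and 0.044 m) or (y of liner_blue in the frame of drying_rack between -0.041 and -0.021 m and y of house_blue in the frame of tray between -0.044 and -0.018 m) or (y of liner_blue in the frame of drying_rack between -0.103 and -0.083 m and y of house_blue in the frame of tray between -0.106 and -0.08 m)) and x of house_blue in the frame of tray between -0.031 and -0.007 m and z of house_blue in the frame of tray between 0.003 and 0.009 m); the robot touches nothing.
It fails at once if a house is tipped over (angle between any of house_red, house_grey, house_green, house_blue's own z axis and vertical above 0.6 rad).
It fails at once if a house is dropped (in free fall with its underside more than 55 mm above the bench) ((height (world z) of house_red above 0.055 m and contact force between house_red and anything else below 0.02 N) or (height (world z) of house_grey above 0.055 m and contact force between house_grey and anything else below 0.02 N) or (height (world z) of house_green above 0.055 m and contact force between house_green and anything else below 0.02 N) or (height (world z) of house_blue above 0.055 m and contact force between house_blue and anything else below 0.02 N)).
It also fails if it takes over 93 s, if anything falls off the work surface, if the arm or the gripper's body presses on something with over 40 N, if the wrist force passes 120 N, or if a joint passes its speed limit or range.

### The arm

A 6-joint arm with a two-finger parallel gripper is mounted at the origin on the work surface. World frame = base frame: x ahead of the robot, y to its left, z up, the work surface at z = 0. Lengths are in m, angles in degrees, forces in N, time in s.
With the tool pointing down it reaches from about 0.275 to 0.875 m from the base axis. Payload 12.5 kg.
Tool frame: the origin (TCP) lies between the finger pads; the fingertips stand 22 mm ahead of it and the grasp point (between the pads) lies 3 mm ahead of it (manip.tip_extent is the distance from the TCP to the fingertips, in m); z points along the fingers, y is the line along which they close (so a half turn about z gives the same grasp; the last joint's range is limited). The gripper opens to 85 mm and grips with 20 to 120 N. Pads are 22 mm wide; open, the fingers measure 114 mm over their backs; the gripper's body (76 mm by 85 mm) begins 54 mm behind the grasp point. The pads swing forward as they close: fully open they stand 13 mm farther back than shut.
Start: joints at [-4.847, 20.094, 94.641, -0, 65.266, -4.847], TCP at [0.55, 0, 0.253] pointing down, gripper open.
Joint ranges: [-157.81, 157.81], [-45, 120.19], [0.68, 151.7], [-89.99, 269.99], [4.06, 180], [-164.3, 164.3]. Speed limits (degrees/s): [127.2, 127.2, 159.86, 180, 180, 180].

### API

Orientations are given as a 3x3 rotation matrix whose columns are the frame's x, y, z axes.
In Python, from plant import manip, camera, get_calibration gives the robot as it stands.
- The arm moves only by the shell command python3 -m crank 'ROWS' [FORCE]. ROWS is a JSON object of lists of equal length, an entry for each row: "claw": the closure, from 0 (fully open) to 1 (shut); "xyz": the shift along the tool's x, y, z in m, a list of three; "twist": the turn about the tool's z in units of 6 degrees (1.0 is 6 degrees). In form: {"claw": [claw, ...], "xyz": [[x, y, z], ...], "twist": [twist, ...]}. A call has 1 to 20 rows; each row is the pose to reach, as a shift and turn from the pose commanded when the call began, along the tool's axes at that moment; what a row does not reach only later rows make up. A row lasts 1/12 s, in which the tool goes at most 41.7 mm and 7.16 degrees, less where a joint would pass 70% of its speed; a pose out of reach is approached as far as the arm can. A call with a gripper value outside its range is refused whole. The fingers move at their own pace and stop on an object; FORCE is the grip in N (left out, the last holds). Time passes only in rows, so rows that repeat a pose let the fingers close. It gives the time, the measured TCP pose, the force, the opening and the grip force at its end, in the units of the state.
- manip.observe(): the state, without advancing time (a new reading comes with each control period).
- camera(name): name is "scene" or "side" or "wrist"; returns the picture (480x640x3 uint8, red, green, blue); there is no depth.
- get_calibration(name): a dict with "fx", "fy", "cx", "cy" (pixels), "distortion" ([k1, k2, p1, p2, k3] as OpenCV has them; the pictures are not rectified), "rvec" (rotation vector, rad) and "tvec" (3), from world to camera coordinates, as OpenCV has them. Camera axes: x right, y down, z forward; pixel columns grow to the right and rows downward; lengths in m; the calibration is good to about 2 mm. A picture is of the moment at which its call begins: read the wrist's pose just before it. get_calibration takes no time and is no camera call; for the wrist camera it gives the pose at the moment of the call.
- manip.finish_job(): hands the job in; it is judged then, once.
The state is a dict: "time": time; "joint_pos": joint angles; "dq": joint speeds; "effort": joint torques, N m; "eef_pos": TCP position; "tcp_rot": TCP orientation; "wrist_force": force on the tool from outside, world axes, zero at the start; "torque": the same for the moment, N m; "width": finger opening in m; "grip_force": force on a finger pad.
Only numpy, scipy, OpenCV 4.12 (cv2) and the standard library are available. Lean on these libraries where they do the work, as an engineer would, in place of code of your own. Each camera call takes 0.05 s, during which the arm holds its last target. There are 200 camera calls.

## Working session

There is one attempt and no reset: what is moved stays moved. The work goes in short steps, Python scripts to look and compute and a shell command to move; the robot and the scene stay as the last step left them, time stands still between calls to the robot, and variables do not carry over. Pictures are saved under pics/ and viewed, at most 14 in all, crops included, and the job is handed in when it is done.

```bash
ls; mkdir -p pics; python3 - <<'E'
from plant import manip,camera,get_calibration
import cv2
for n in("scene","side"):
    cv2.imwrite(f"pics/{n}0.png",camera(n)[:,:,::-1]); print(n,get_calibration(n))
print(manip.observe()["eef_pos"],manip.observe()["tcp_rot"],manip.tip_extent)
E
```

```text
pics
scene {'fx': 497.3383321140651, 'fy': 497.3383321140651, 'cx': 314.00424711754124, 'cy': 239.00016456714047, 'distortion': array([0.03430878, 0.        , 0.        , 0.        , 0.        ]), 'rvec': array([ 1.63490486,  1.80299328, -0.84167543]), 'tvec': array([ 0.0522562 , -0.27718577,  1.18838935])}
side {'fx': 451.6526414795888, 'fy': 451.6526414795888, 'cx': 317.83962188715753, 'cy': 240.20192546122186, 'distortion': array([-0.07488725,  0.        ,  0.        ,  0.        ,  0.        ]), 'rvec': array([ 2.29653017, -0.59201844,  0.23601927]), 'tvec': array([-0.444177  ,  0.19505691,  0.63989289])}
[5.49727162e-01 5.03402582e-05 2.52818795e-01] [[ 2.32115096e-05  9.99999467e-01 -1.03176105e-03]
 [ 9.99999995e-01 -2.31104632e-05  9.79476631e-05]
 [ 9.79237665e-05 -1.03176332e-03 -9.99999463e-01]] 0.022
```

View pics/scene0.png

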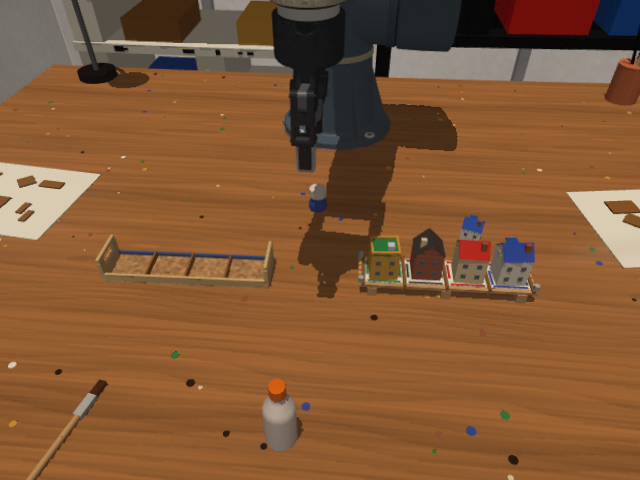

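View pics/side0.png

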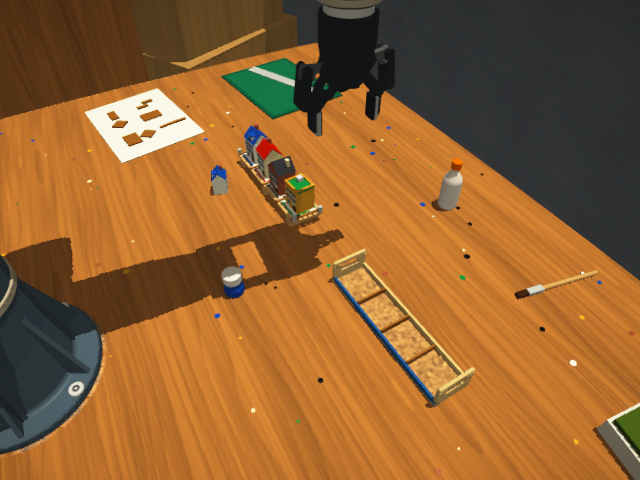

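The scene view shows the rack at (365–540, 235–295), with green (385,258), grey (427,258), red (472,262) and blue (514,262) houses. The tray is at (100–272, 240–285) with its blue edge towards the robot. Look-alikes for house_blue are the small blue-roofed house at (472,228) scene / (219,180) side and the blue/white jar at (318,198). The larger one in the rack at (514,262) scene / (253,135) side is the one meant.

```bash
cat > h.py <<'E'
import numpy as np,cv2
from plant import manip,camera,get_calibration
def ray(c,px):
    K=np.array([[c["fx"],0,c["cx"]],[0,c["fy"],c["cy"]],[0,0,1]])
    p=cv2.undistortPoints(np.array(px,float).reshape(-1,1,2),K,np.array(c["distortion"]))[:,0]
    R=cv2.Rodrigues(np.array(c["rvec"]))[0]; o=-R.T@np.array(c["tvec"])
    return o,np.c_[p,np.ones(len(p))]@R
def plane(c,px,z):
    o,d=ray(c,px); z=np.broadcast_to(z,len(d)); return o+d*((z-o[2])/d[:,2])[:,None]
def proj(c,P):
    K=np.array([[c["fx"],0,c["cx"]],[0,c["fy"],c["cy"]],[0,0,1]])
    return cv2.projectPoints(np.array(P,float).reshape(-1,1,3),np.array(c["rvec"]),np.array(c["tvec"]),K,np.array(c["distortion"]))[0][:,0]
E
python3 - <<'E'
from h import *
np.set_printoptions(precision=3,suppress=True)
s=get_calibration("scene");d=get_calibration("side")
print("tray ends scene top",plane(s,[(113,238),(100,262),(271,246),(272,268)],.046))
print("tray side: blue edge ends, back ends",plane(d,[(335,277),(434,398)],.012), plane(d,[(366,252),(472,372)],.046))
print("rack scene base",plane(s,[(360,285),(536,293)],.02))
print("house roofs scene",plane(s,[(385,243),(428,235),(472,246),(515,250)],.06))
print("small",plane(s,[(472,222)],.05),plane(d,[(219,193)],0), "jar",plane(s,[(318,210)],0))
w=get_calibration("wrist");R=cv2.Rodrigues(w["rvec"])[0];print(-R.T@w["tvec"],R[2],w["fx"])
cv2.imwrite("pics/w0.png",camera("wrist")[:,:,::-1])
im=camera("side")[110:230,190:340]; cv2.imwrite("pics/sc.png",cv2.resize(im,None,fx=5,fy=5,interpolation=2)[:,:,::-1])
E
```

```text
tray ends scene top [[ 0.512 -0.322  0.046]
 [ 0.568 -0.319  0.046]
 [ 0.508 -0.068  0.046]
 [ 0.557 -0.059  0.046]]
tray side: blue edge ends, back ends [[ 0.498 -0.075  0.012]
 [ 0.507 -0.325  0.012]] [[ 0.555 -0.078  0.046]
 [ 0.559 -0.331  0.046]]
rack scene base [[0.555 0.073 0.02 ]
 [0.546 0.33  0.02 ]]
house roofs scene [[0.501 0.108 0.06 ]
 [0.475 0.174 0.06 ]
 [0.496 0.238 0.06 ]
 [0.499 0.3   0.06 ]]
small [[0.423 0.25  0.05 ]] [[0.408 0.245 0.   ]] jar [[ 0.347 -0.01   0.   ]]
[0.55  0.073 0.374] [-0.003 -0.291 -0.957] 432.8232295214101
```

View pics/sc.png

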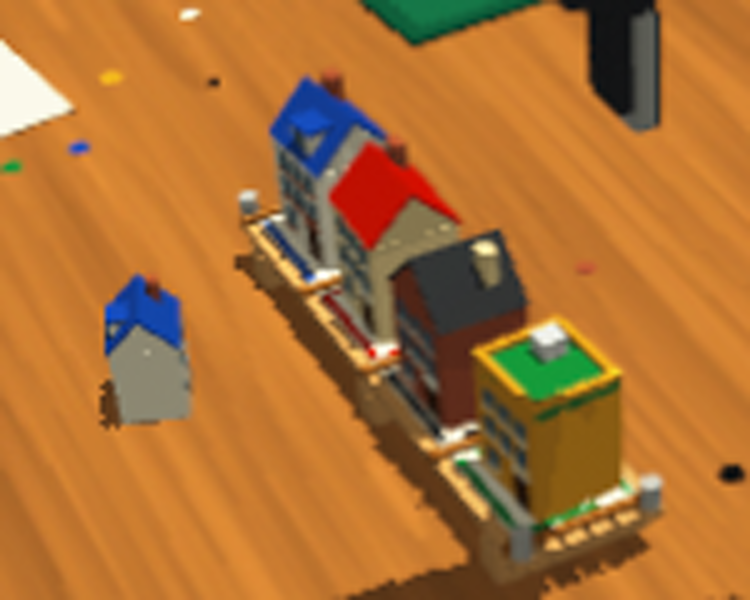

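The crop confirms that the larger blue house is at the rear-left of the rack, with the small look-alike standing apart on the bench. The doors face the robot (-x).

```bash
python3 -m crank '{"claw":[0.3,0.3,0.3,0.3,0.3,0.3,0.3,0.3],"xyz":[[0.04,-0.01,-0.02],[0.08,-0.02,-0.04],[0.12,-0.03,-0.06],[0.15,-0.03,-0.08],[0.17,-0.03,-0.1],[0.17,-0.03,-0.1],[0.17,-0.03,-0.1],[0.17,-0.03,-0.1]],"twist":[0,0,0,0,0,0,0,0]}' 20
python3 - <<'E'
from h import *
print(get_calibration("wrist"));cv2.imwrite("pics/w1.png",camera("wrist")[:,:,::-1])
E
python3 -m crank '{"claw":[0.3,0.3,0.3,0.3,0.3,0.3,0.3,0.3,0.3,0.3,0.3,0.3],"xyz":[[-0.04,0,0],[-0.08,0,0],[-0.12,0,0],[-0.16,0.01,0],[-0.2,0.02,0],[-0.24,0.02,0],[-0.28,0.02,0],[-0.32,0.02,0],[-0.36,0.02,0],[-0.4,0.02,0],[-0.4,0.02,0],[-0.4,0.02,0]],"twist":[0,0,0,0,0,0,0,0,0,0,0,0]}'
python3 - <<'E'
from h import *
print(get_calibration("wrist"));cv2.imwrite("pics/w2.png",camera("wrist")[:,:,::-1])
E
```

```text
time: 0.87
eef_pos: [0.5197, 0.1696, 0.3524]
tcp_rot: [[-0.0, 1.0, -0.001], [1.0, 0.0, -0.001], [-0.001, -0.001, -1.0]]
wrist_force: [0.3, 0.0, -0.2]
width: 0.0595
grip_force: 0.0
{'fx': 432.8232295214101, 'fy': 432.8232295214101, 'cx': 311.1579421668272, 'cy': 241.8002762426356, 'distortion': array([-0.09646102,  0.        ,  0.        ,  0.        ,  0.        ]), 'rvec': array([-2.84594692e+00,  1.55019303e-04,  3.82300226e-03]), 'tvec': array([-0.51836683,  0.0939403 ,  0.52554056])}
time: 1.92
eef_pos: [0.5388, -0.2325, 0.3518]
tcp_rot: [[0.004, 1.0, -0.002], [1.0, -0.004, 0.001], [0.001, -0.002, -1.0]]
wrist_force: [-0.3, 1.0, -0.3]
width: 0.0599
grip_force: 0.0
{'fx': 432.8232295214101, 'fy': 432.8232295214101, 'cx': 311.1579421668272, 'cy': 241.8002762426356, 'distortion': array([-0.09646102,  0.        ,  0.        ,  0.        ,  0.        ]), 'rvec': array([-2.84759847,  0.00661807,  0.00621553]), 'tvec': array([-0.53844005, -0.28784077,  0.40959046])}
```

View pics/w1.png

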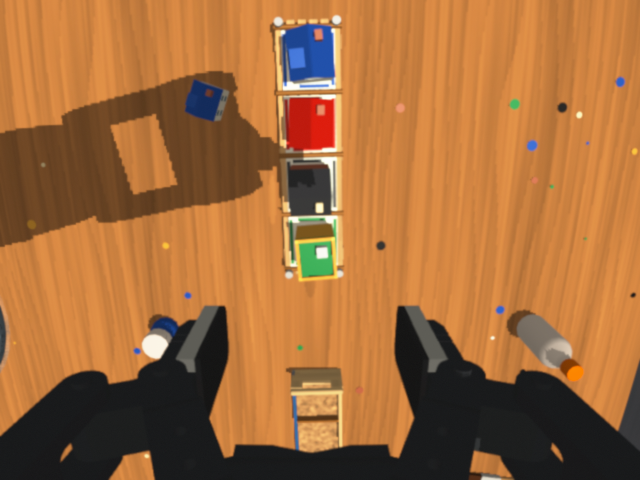

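View pics/w2.png

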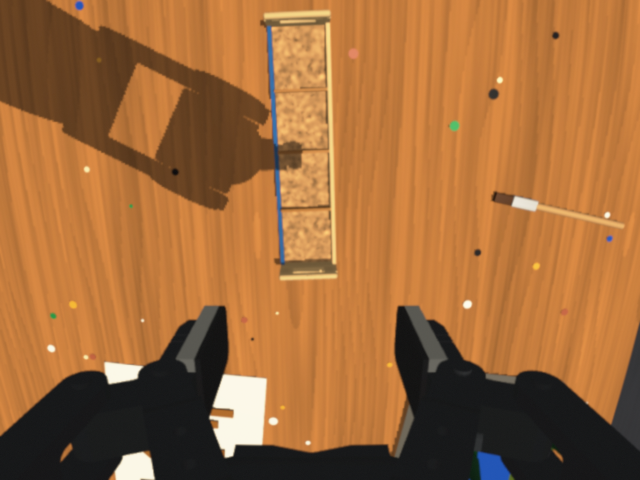

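w1 shows the rack pins at (278,21), (336,20), (289,275), (340,274), with roofs blue (309,55), red (311,123), grey (309,187) and green (316,258). The small house is at (207,100), clear of the row. w2 shows the whole tray, corners (264,14), (330,10), (280,278), (336,276), blue edge on the robot side.

```bash
python3 - <<'E'
from h import *
np.set_printoptions(precision=4,suppress=True)
D=[-0.09646102,0,0,0,0]
b=dict(fx=432.8232,fy=432.8232,cx=311.158,cy=241.8,distortion=D)
c1=dict(b,rvec=np.array([-2.84594692e+00,1.55019303e-04,3.82300226e-03]),tvec=np.array([-0.51836683,0.0939403,0.52554056]))
c2=dict(b,rvec=np.array([-2.84759847,0.00661807,0.00621553]),tvec=np.array([-0.53844005,-0.28784077,0.40959046]))
p=plane(c1,[(278,21),(336,20),(289,275),(340,274)],.033);print("pins",p,p.mean(0))
t=plane(c2,[(264,14),(330,10),(280,278),(336,276)],.046);print("tray",t,t.mean(0))
e=plane(c2,[(269,25),(282,262)],.012);print("blue edge",e)
d=(t[0]+t[1]-t[2]-t[3]);print("tray yaw deg",np.degrees(np.arctan2(-d[0],d[1])))
d=(p[0]+p[1]-p[2]-p[3]);print("rack yaw",np.degrees(np.arctan2(-d[0],d[1])))
im=cv2.imread("pics/w1.png");h=cv2.cvtColor(im,cv2.COLOR_BGR2HSV)
R={"blue":((105,150,80),(125,255,255),20,90,.071),"red":((0,220,120),(5,255,255),92,155,.071),"green":((45,150,60),(75,255,255),233,285,.078),"grey":((0,0,0),(180,110,70),155,217,.071)}
for n,(lo,hi,a,z,H) in R.items():
    m=cv2.inRange(h,lo,hi);m[:a]=0;m[z:]=0;m[:,:275]=0;m[:,345:]=0
    m=cv2.morphologyEx(m,cv2.MORPH_CLOSE,np.ones((9,9)));m=cv2.morphologyEx(m,cv2.MORPH_OPEN,np.ones((3,3)))
    c=max(cv2.findContours(m,0,1)[0],key=cv2.contourArea)[:,0]
    w=plane(c1,c,H)[:,:2];r=cv2.minAreaRect((w*1000).astype(np.float32));print(n,r,c.min(0),c.max(0))
cv2.imwrite("pics/w1c.png",cv2.resize(im[5:290,255:365],None,fx=2,fy=2,interpolation=2)) 
v=cv2.resize(im[10:155,262:352],None,fx=4,fy=4,interpolation=2);u=cv2.resize(im[145:290,262:352],None,fx=4,fy=4,interpolation=2)
cv2.imwrite("pics/w1c.png",np.hstack([v,u]))
E
```

```text
pins [[0.4873 0.3263 0.033 ]
 [0.5421 0.3271 0.033 ]
 [0.4943 0.0705 0.033 ]
 [0.5499 0.0717 0.033 ]] [0.5184 0.1989 0.033 ]
tray [[ 0.4952 -0.0714  0.046 ]
 [ 0.5554 -0.0684  0.046 ]
 [ 0.5039 -0.329   0.046 ]
 [ 0.5632 -0.3269  0.046 ]] [ 0.5294 -0.1989  0.046 ]
blue edge [[ 0.4964 -0.0748  0.012 ]
 [ 0.5038 -0.323   0.012 ]]
tray yaw deg 1.8307864628303414
rack yaw 1.6680942845912508
blue ((515.7848510742188, 292.85211181640625), (43.15883255004883, 45.87254333496094), 2.2432453632354736) [283  25] [333  80]
red ((517.6204223632812, 231.60711669921875), (43.43085479736328, 40.301856994628906), 89.9112777709961) [288  99] [332 148]
green ((523.2283325195312, 104.60317993164062), (28.372377395629883, 31.650737762451172), 4.9805989265441895) [300 244] [331 275]
grey ((516.1940307617188, 173.42835998535156), (38.39554977416992, 51.27016830444336), 0.6147310733795166) [288 160] [329 214]
```

View pics/w1c.png

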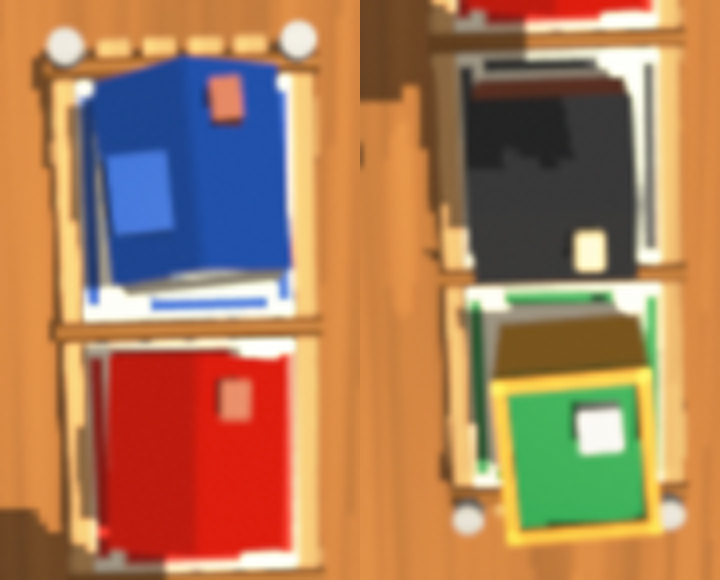

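```bash
python3 - <<'E'
from h import *
np.set_printoptions(precision=4,suppress=True)
c1=dict(fx=432.8232,fy=432.8232,cx=311.158,cy=241.8,distortion=[-0.09646102,0,0,0,0],rvec=np.array([-2.84594692e+00,1.55019303e-04,3.82300226e-03]),tvec=np.array([-0.51836683,0.0939403,0.52554056]))
L=lambda q:[(262+u/4,10+v/4) for u,v in q]
Rr=lambda q:[(262+(u-360)/4,145+v/4) for u,v in q]
H={"blue":(L([(90,95),(278,70),(290,268),(115,290)]),.071),"red":(L([(108,352),(291,355),(291,548),(100,553)]),.071),"grey":(Rr([(470,90),(628,80),(637,278),(478,278)]),.071),"green":(Rr([(495,385),(650,370),(660,525),(512,545)]),.078)}
for n,(q,z) in H.items():
    w=plane(c1,q,z)[:,:2];print(n,w.mean(0),np.linalg.norm(w-np.roll(w,-1,0),axis=1),
     "yaws",[round(float(np.degrees(np.arctan2(*(a-b)[::-1])))+o,1) for a,b,o in((w[1],w[0],0),(w[2],w[3],0),(w[0],w[3],-90),(w[1],w[2],-90))])
for n,k in zip(("blue","red","grey","green"),(.093,.031,-.031,-.093)):
    a=np.radians(1.8);print(n,"target",np.array([.5294,-.1989])+k*np.array([-np.sin(a),np.cos(a)]))
o=manip.observe();print(o["eef_pos"],o["tcp_rot"][:,0])
E
```

```text
blue [0.518  0.2905] [0.041  0.0415 0.039  0.0413] yaws [7.1, 6.9, 7.0, 4.2]
red [0.5189 0.2321] [0.0409 0.0427 0.0438 0.0446] yaws [-0.9, 1.5, -3.1, 0.7]
grey [0.5178 0.1702] [0.0367 0.0472 0.038  0.0448] yaws [3.6, 0.0, 1.6, 3.2]
green [0.5241 0.1043] [0.0372 0.0397 0.0367 0.0413] yaws [5.8, 8.3, 5.2, 4.4]
blue target [ 0.5265 -0.1059]
red target [ 0.5284 -0.1679]
grey target [ 0.5304 -0.2299]
green target [ 0.5323 -0.2919]
[ 0.5392 -0.231   0.3521] [0.0026 1.     0.0012]
```

```bash
python3 -m crank '{"claw":[0.3,0.3,0.3,0.3,0.3,0.3,0.3,0.3,0.3,0.3,0.3,0.3,0.3,0.3],"xyz":[[0.04,0,0.02],[0.08,0,0.04],[0.12,0,0.06],[0.15,-0.005,0.08],[0.18,-0.01,0.1],[0.21,-0.015,0.12],[0.24,-0.015,0.14],[0.27,-0.015,0.15],[0.3,-0.015,0.16],[0.32,-0.015,0.17],[0.335,-0.015,0.18],[0.335,-0.015,0.18],[0.335,-0.015,0.18],[0.335,-0.015,0.18]],"twist":[0,0,0,-0.2,-0.4,-0.6,-0.9,-0.9,-0.9,-0.9,-0.9,-0.9,-0.9,-0.9]}' 40
```

```text
time: 3.13
eef_pos: [0.5248, 0.1049, 0.1737]
tcp_rot: [[-0.095, 0.996, 0.0], [0.996, 0.095, -0.0], [-0.0, 0.0, -1.0]]
wrist_force: [0.2, 0.1, -0.4]
width: 0.0598
grip_force: 0.0
```

```bash
python3 -m crank '{"claw":[0.3,0.3,0.3,0.3,0.3,0.3,0.5,0.7,0.7,0.7,0.7,0.7,0.7],"xyz":[[0,0,0.03],[0,0,0.06],[0,0,0.085],[0,0,0.105],[0,0,0.115],[0,0,0.115],[0,0,0.115],[0,0,0.115],[0,0,0.115],[0,0,0.115],[0,0,0.115],[0,0,0.115],[0,0,0.115]],"twist":[0,0,0,0,0,0,0,0,0,0,0,0,0]}' 40
```

```text
time: 4.22
eef_pos: [0.5259, 0.105, 0.0598]
tcp_rot: [[-0.094, 0.996, 0.003], [0.996, 0.094, 0.0], [-0.0, 0.003, -1.0]]
wrist_force: [-0.2, -2.2, 8.2]
width: 0.0377
grip_force: 41.0
```

```bash
python3 -m crank '{"claw":[0.7,0.7,0.7,0.7,0.7,0.7,0.7,0.7,0.7,0.7,0.7,0.7,0.7,0.7,0.7,0.7,0.7,0.7,0.7,0.7],"xyz":[[0,0,-0.02],[0,0,-0.05],[0,0,-0.085],[-0.02,-0.002,-0.11],[-0.05,-0.004,-0.12],[-0.08,-0.006,-0.12],[-0.11,-0.009,-0.12],[-0.14,-0.011,-0.12],[-0.17,-0.013,-0.12],[-0.2,-0.016,-0.12],[-0.23,-0.018,-0.12],[-0.26,-0.02,-0.12],[-0.29,-0.023,-0.12],[-0.32,-0.025,-0.12],[-0.35,-0.027,-0.12],[-0.375,-0.029,-0.12],[-0.39,-0.031,-0.12],[-0.396,-0.031,-0.12],[-0.396,-0.031,-0.12],[-0.396,-0.031,-0.12]],"twist":[0,0,0,0,0,0.1,0.2,0.3,0.4,0.5,0.6,0.6,0.6,0.6,0.6,0.6,0.6,0.6,0.6,0.6]}'
```

```text
time: 5.88
eef_pos: [0.5314, -0.2912, 0.1783]
tcp_rot: [[-0.032, 0.999, -0.0], [0.999, 0.032, 0.0], [0.0, -0.0, -1.0]]
wrist_force: [0.2, 0.3, -1.3]
width: 0.0378
grip_force: 40.4
```

```bash
python3 -m crank '{"claw":[0.7,0.7,0.7,0.7,0.7,0.7,0.7,0.7,0.7,0.7,0.7],"xyz":[[0,0,0.03],[0,0,0.06],[0,0,0.09],[0,0,0.11],[0,0,0.12],[0,0,0.126],[0,0,0.13],[0,0,0.132],[0,0,0.133],[0,0,0.133],[0,0,0.133]],"twist":[0,0,0,0,0,0,0,0,0,0,0]}'
python3 - <<'E'
from h import *
o=manip.observe();c=get_calibration("wrist")
im=camera("side")[240:410,310:490];cv2.imwrite("pics/s1.png",cv2.resize(im,None,fx=3,fy=3,interpolation=2)[:,:,::-1])
E
```

```text
time: 6.8
eef_pos: [0.5317, -0.2923, 0.0461]
tcp_rot: [[-0.031, 1.0, 0.001], [1.0, 0.031, -0.001], [-0.001, 0.001, -1.0]]
wrist_force: [-0.4, -0.2, -0.5]
width: 0.0377
grip_force: 40.4
```

View pics/s1.png

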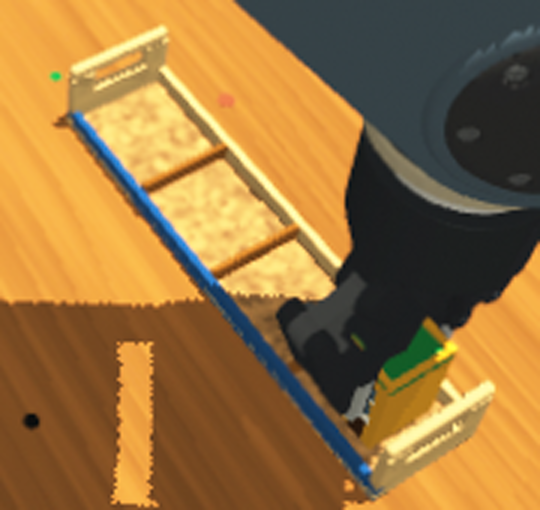

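The crop shows the green house upright between the fingers in the right-hand compartment, just short of the cork. I'll lower it to contact.

```bash
python3 -m crank '{"claw":[0.7,0.7,0.7,0.7],"xyz":[[0,0,0.001],[0,0,0.002],[0,0,0.003],[0,0,0.003]],"twist":[0,0,0,0]}'
```

```text
time: 7.18
eef_pos: [0.5314, -0.2923, 0.0428]
tcp_rot: [[-0.031, 1.0, 0.0], [1.0, 0.031, -0.0], [-0.0, 0.0, -1.0]]
wrist_force: [-3.3, 1.3, 5.4]
width: 0.0374
grip_force: 41.0
```

```bash
python3 -m crank '{"claw":[0.5,0.4,0.3,0.3,0.3,0.3,0.3,0.3,0.3,0.3],"xyz":[[0,0,0],[0,0,0],[0,0,0],[0,0,0],[0,0,-0.01],[0,0,-0.03],[0,0,-0.06],[0,0,-0.1],[0,0,-0.13],[0,0,-0.13]],"twist":[0,0,0,0,0,0,0,0,0,0]}'
python3 - <<'E'
from h import *
cv2.imwrite("pics/w3.png",camera("wrist")[:,:,::-1])
E
python3 -m crank '{"claw":[0.3,0.3,0.3,0.3,0.3,0.3,0.3,0.3,0.3,0.3,0.3,0.3,0.3,0.3],"xyz":[[0.04,0,0],[0.08,0,0],[0.12,0,0],[0.16,0,0],[0.2,0,0],[0.24,0,0],[0.28,0,0],[0.32,0,0],[0.36,0,0],[0.4,0,0],[0.44,0.001,0],[0.463,0.001,0],[0.463,0.001,0],[0.463,0.001,0]],"twist":[0,0,0,0,0,0,0,0,-0.1,-0.1,-0.1,-0.1,-0.1,-0.1]}'
```

```text
time: 8.02
eef_pos: [0.5337, -0.2936, 0.1795]
tcp_rot: [[-0.031, 0.999, 0.009], [0.999, 0.031, -0.006], [-0.006, 0.008, -1.0]]
wrist_force: [-0.0, -0.7, 0.9]
width: 0.0598
grip_force: 0.0
time: 9.23
eef_pos: [0.5171, 0.1715, 0.1715]
tcp_rot: [[-0.044, 0.999, -0.002], [0.999, 0.044, -0.0], [-0.0, -0.002, -1.0]]
wrist_force: [0.1, -0.5, -0.7]
width: 0.06
grip_force: 0.0
```

View pics/w3.png

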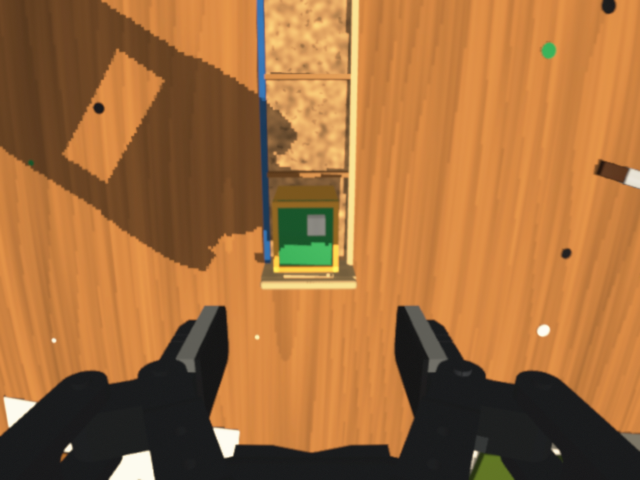

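w3 shows the green house upright in the right-hand compartment at (306,238), square between the blue edge and the back edge. Grey is next.

```bash
python3 -m crank '{"claw":[0.3,0.3,0.3,0.3,0.3,0.3,0.5,0.7,0.7,0.7,0.7,0.7,0.7],"xyz":[[0,-0.001,0.03],[0,-0.001,0.06],[0,-0.001,0.085],[0,-0.001,0.105],[0,-0.001,0.113],[0,-0.001,0.113],[0,-0.001,0.113],[0,-0.001,0.113],[0,-0.001,0.113],[0,-0.001,0.113],[0,-0.001,0.113],[0,-0.001,0.113],[0,-0.001,0.113]],"twist":[0,0,0,0,0,0,0,0,0,0,0,0,0]}' 40
```

```text
time: 10.32
eef_pos: [0.5176, 0.1707, 0.0606]
tcp_rot: [[-0.042, 0.999, 0.002], [0.999, 0.042, 0.0], [0.0, 0.002, -1.0]]
wrist_force: [-0.6, -2.0, 7.0]
width: 0.0375
grip_force: 41.2
```

```bash
python3 -m crank '{"claw":[0.7,0.7,0.7,0.7,0.7,0.7,0.7,0.7,0.7,0.7,0.7,0.7,0.7,0.7,0.7,0.7,0.7,0.7,0.7,0.7],"xyz":[[0,0,-0.02],[0,0,-0.05],[0,0,-0.085],[-0.02,0,-0.11],[-0.05,0,-0.12],[-0.08,0,-0.12],[-0.11,0,-0.12],[-0.14,-0.001,-0.12],[-0.17,-0.001,-0.12],[-0.2,-0.002,-0.12],[-0.23,-0.002,-0.12],[-0.26,-0.002,-0.12],[-0.29,-0.003,-0.12],[-0.32,-0.003,-0.12],[-0.35,-0.004,-0.12],[-0.38,-0.004,-0.12],[-0.395,-0.004,-0.12],[-0.401,-0.004,-0.12],[-0.401,-0.004,-0.12],[-0.401,-0.004,-0.12]],"twist":[0,0,0,0,0,0.1,0.1,0.1,0.1,0.1,0.1,0.1,0.1,0.1,0.1,0.1,0.1,0.1,0.1,0.1]}'
python3 -m crank '{"claw":[0.7,0.7,0.7,0.7,0.7,0.7,0.7,0.7,0.7,0.7,0.7],"xyz":[[0,0,0.03],[0,0,0.06],[0,0,0.09],[0,0,0.11],[0,0,0.12],[0,0,0.126],[0,0,0.13],[0,0,0.132],[0,0,0.133],[0,0,0.133],[0,0,0.133]],"twist":[0,0,0,0,0,0,0,0,0,0,0]}'
```

```text
time: 11.98
eef_pos: [0.5296, -0.2292, 0.1793]
tcp_rot: [[-0.032, 0.999, -0.0], [0.999, 0.032, 0.0], [0.0, -0.0, -1.0]]
wrist_force: [-0.5, 0.1, -0.7]
width: 0.038
grip_force: 40.3
time: 12.9
eef_pos: [0.53, -0.2303, 0.047]
tcp_rot: [[-0.031, 1.0, 0.001], [1.0, 0.031, -0.001], [-0.001, 0.001, -1.0]]
wrist_force: [0.5, -0.6, 0.7]
width: 0.0374
grip_force: 40.3
```

```bash
python3 -m crank '{"claw":[0.7,0.7,0.7,0.7],"xyz":[[0,0,0.001],[0,0,0.002],[0,0,0.003],[0,0,0.003]],"twist":[0,0,0,0]}'
```

```text
time: 13.23
eef_pos: [0.5297, -0.2303, 0.0436]
tcp_rot: [[-0.031, 1.0, 0.0], [1.0, 0.031, -0.0], [-0.0, 0.0, -1.0]]
wrist_force: [-1.7, -0.1, 4.0]
width: 0.0376
grip_force: 40.8
```

```bash
python3 -m crank '{"claw":[0.5,0.4,0.3,0.3,0.3,0.3,0.3,0.3,0.3,0.3],"xyz":[[0,0,0],[0,0,0],[0,0,0],[0,0,0],[0,0,-0.01],[0,0,-0.03],[0,0,-0.06],[0,0,-0.1],[0,0,-0.13],[0,0,-0.13]],"twist":[0,0,0,0,0,0,0,0,0,0]}'
python3 -m crank '{"claw":[0.3,0.3,0.3,0.3,0.3,0.3,0.3,0.3,0.3,0.3,0.3,0.3,0.3,0.3],"xyz":[[0.04,0,0],[0.08,0,0],[0.12,0,0],[0.16,0,0],[0.2,0,0],[0.24,0,0],[0.28,0.001,0],[0.32,0.002,0],[0.36,0.003,0],[0.4,0.003,0],[0.44,0.003,0],[0.462,0.003,0],[0.462,0.003,0],[0.462,0.003,0]],"twist":[0,0,0,0,0,0,0,0,0.3,0.3,0.3,0.3,0.3,0.3]}'
python3 - <<'E'
from h import *
cv2.imwrite("pics/w4.png",np.vstack([camera("scene")[200:310,80:560]])[:,:,::-1])
E
```

```text
time: 14.07
eef_pos: [0.532, -0.2314, 0.1802]
tcp_rot: [[-0.032, 0.999, 0.009], [0.999, 0.032, -0.005], [-0.005, 0.009, -1.0]]
wrist_force: [-0.3, -0.6, 0.4]
width: 0.0599
grip_force: 0.0
time: 15.23
eef_pos: [0.5177, 0.2326, 0.1733]
tcp_rot: [[-0.002, 1.0, -0.0], [1.0, 0.002, -0.0], [-0.0, -0.0, -1.0]]
wrist_force: [-0.4, -0.6, -0.3]
width: 0.0594
grip_force: 0.0
```

View pics/w4.png

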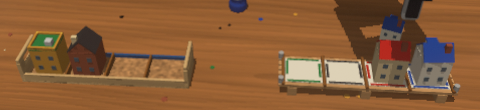

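The crop shows green (45,52) and grey (87,52) upright in their compartments, and red and blue still on the rack. Red is next.

```bash
python3 -m crank '{"claw":[0.3,0.3,0.3,0.3,0.3,0.3,0.5,0.7,0.7,0.7,0.7,0.7,0.7],"xyz":[[0,0.001,0.03],[0,0.001,0.06],[0,0.001,0.085],[0,0.001,0.105],[0,0.001,0.115],[0,0.001,0.115],[0,0.001,0.115],[0,0.001,0.115],[0,0.001,0.115],[0,0.001,0.115],[0,0.001,0.115],[0,0.001,0.115],[0,0.001,0.115]],"twist":[0,0,0,0,0,0,0,0,0,0,0,0,0]}' 40
```

```text
time: 16.37
eef_pos: [0.52, 0.2318, 0.0598]
tcp_rot: [[-0.0, 1.0, 0.002], [1.0, 0.0, 0.001], [0.001, 0.002, -1.0]]
wrist_force: [-0.7, -1.4, 7.6]
width: 0.0374
grip_force: 41.5
```

```bash
python3 -m crank '{"claw":[0.7,0.7,0.7,0.7,0.7,0.7,0.7,0.7,0.7,0.7,0.7,0.7,0.7,0.7,0.7,0.7,0.7,0.7,0.7,0.7],"xyz":[[0,0,-0.02],[0,0,-0.05],[0,0,-0.085],[-0.02,0,-0.11],[-0.05,0,-0.12],[-0.08,0.001,-0.12],[-0.11,0.002,-0.12],[-0.14,0.003,-0.12],[-0.17,0.004,-0.12],[-0.2,0.005,-0.12],[-0.23,0.006,-0.12],[-0.26,0.007,-0.12],[-0.29,0.008,-0.12],[-0.32,0.009,-0.12],[-0.35,0.009,-0.12],[-0.38,0.009,-0.12],[-0.395,0.009,-0.12],[-0.4,0.009,-0.12],[-0.4,0.009,-0.12],[-0.4,0.009,-0.12]],"twist":[0,0,0,0,0,-0.1,-0.2,-0.3,-0.3,-0.3,-0.3,-0.3,-0.3,-0.3,-0.3,-0.3,-0.3,-0.3,-0.3,-0.3]}'
python3 -m crank '{"claw":[0.7,0.7,0.7,0.7,0.7,0.7,0.7,0.7,0.7,0.7,0.7],"xyz":[[0,0,0.03],[0,0,0.06],[0,0,0.09],[0,0,0.11],[0,0,0.12],[0,0,0.126],[0,0,0.13],[0,0,0.132],[0,0,0.133],[0,0,0.133],[0,0,0.133]],"twist":[0,0,0,0,0,0,0,0,0,0,0]}'
```

```text
time: 18.03
eef_pos: [0.5281, -0.1677, 0.1785]
tcp_rot: [[-0.031, 1.0, 0.0], [1.0, 0.031, 0.0], [0.0, 0.0, -1.0]]
wrist_force: [-0.0, 0.1, -0.0]
width: 0.0373
grip_force: 40.6
time: 18.95
eef_pos: [0.5285, -0.1685, 0.046]
tcp_rot: [[-0.031, 1.0, 0.001], [1.0, 0.031, -0.0], [-0.0, 0.001, -1.0]]
wrist_force: [-1.0, 0.3, -1.0]
width: 0.0375
grip_force: 40.6
```

```bash
python3 -m crank '{"claw":[0.7,0.7,0.7,0.7],"xyz":[[0,0,0.001],[0,0,0.002],[0,0,0.003],[0,0,0.003]],"twist":[0,0,0,0]}'
```

```text
time: 19.28
eef_pos: [0.5282, -0.1684, 0.0428]
tcp_rot: [[-0.031, 1.0, 0.0], [1.0, 0.031, -0.0], [-0.0, 0.0, -1.0]]
wrist_force: [-1.5, 0.6, 6.5]
width: 0.0376
grip_force: 41.4
```

```bash
python3 -m crank '{"claw":[0.5,0.4,0.3,0.3,0.3,0.3,0.3,0.3,0.3,0.3],"xyz":[[0,0,0],[0,0,0],[0,0,0],[0,0,0],[0,0,-0.01],[0,0,-0.03],[0,0,-0.06],[0,0,-0.1],[0,0,-0.13],[0,0,-0.13]],"twist":[0,0,0,0,0,0,0,0,0,0]}'
python3 -m crank '{"claw":[0.3,0.3,0.3,0.3,0.3,0.3,0.3,0.3,0.3,0.3,0.3,0.3,0.3,0.3],"xyz":[[0.04,0,0],[0.08,0,0],[0.12,0,0],[0.16,0,0],[0.2,0,0],[0.24,0,0],[0.28,0.001,0],[0.32,0.002,0],[0.36,0.003,0],[0.4,0.004,0],[0.44,0.004,0],[0.458,0.004,0],[0.458,0.004,0],[0.458,0.004,0]],"twist":[0,0,0,0,0,-0.2,-0.4,-0.6,-0.8,-0.8,-0.8,-0.8,-0.8,-0.8]}'
```

```text
time: 20.12
eef_pos: [0.5305, -0.1693, 0.179]
tcp_rot: [[-0.031, 0.999, 0.009], [0.999, 0.032, -0.004], [-0.004, 0.009, -1.0]]
wrist_force: [0.0, 0.6, 0.7]
width: 0.0599
grip_force: 0.0
time: 21.28
eef_pos: [0.5173, 0.2902, 0.1722]
tcp_rot: [[-0.117, 0.993, -0.0], [0.993, 0.117, -0.0], [-0.0, -0.0, -1.0]]
wrist_force: [-0.4, 0.1, 0.6]
width: 0.06
grip_force: 0.0
```

```bash
python3 -m crank '{"claw":[0.3,0.3,0.3,0.3,0.3,0.3,0.5,0.7,0.7,0.7,0.7,0.7,0.7],"xyz":[[0,0,0.03],[0,0,0.06],[0,0,0.085],[0,0,0.105],[0,0,0.114],[0,0,0.114],[0,0,0.114],[0,0,0.114],[0,0,0.114],[0,0,0.114],[0,0,0.114],[0,0,0.114],[0,0,0.114]],"twist":[0,0,0,0,0,0,0,0,0,0,0,0,0]}' 40
```

```text
time: 22.37
eef_pos: [0.5186, 0.2897, 0.0599]
tcp_rot: [[-0.115, 0.993, 0.002], [0.993, 0.115, 0.001], [0.0, 0.002, -1.0]]
wrist_force: [0.6, -2.6, 7.6]
width: 0.0376
grip_force: 41.2
```

```bash
python3 -m crank '{"claw":[0.7,0.7,0.7,0.7,0.7,0.7,0.7,0.7,0.7,0.7,0.7,0.7,0.7,0.7,0.7,0.7,0.7,0.7,0.7,0.7],"xyz":[[0,0,-0.02],[0,0,-0.05],[0,0,-0.085],[-0.02,-0.002,-0.11],[-0.05,-0.005,-0.12],[-0.08,-0.008,-0.12],[-0.11,-0.01,-0.12],[-0.14,-0.013,-0.12],[-0.17,-0.016,-0.12],[-0.2,-0.019,-0.12],[-0.23,-0.022,-0.12],[-0.26,-0.025,-0.12],[-0.29,-0.028,-0.12],[-0.32,-0.031,-0.12],[-0.35,-0.034,-0.12],[-0.375,-0.036,-0.12],[-0.388,-0.038,-0.12],[-0.394,-0.038,-0.12],[-0.394,-0.038,-0.12],[-0.394,-0.038,-0.12]],"twist":[0,0,0,0,0,0.1,0.2,0.3,0.4,0.5,0.6,0.7,0.8,0.8,0.8,0.8,0.8,0.8,0.8,0.8]}'
python3 -m crank '{"claw":[0.7,0.7,0.7,0.7,0.7,0.7,0.7,0.7,0.7,0.7,0.7],"xyz":[[0,0,0.03],[0,0,0.06],[0,0,0.09],[0,0,0.11],[0,0,0.12],[0,0,0.126],[0,0,0.13],[0,0,0.132],[0,0,0.133],[0,0,0.133],[0,0,0.133]],"twist":[0,0,0,0,0,0,0,0,0,0,0]}'
```

```text
time: 24.03
eef_pos: [0.5253, -0.1054, 0.1784]
tcp_rot: [[-0.032, 1.0, -0.0], [1.0, 0.032, 0.0], [0.0, -0.0, -1.0]]
wrist_force: [-0.2, 0.2, -0.7]
width: 0.0373
grip_force: 40.3
time: 24.95
eef_pos: [0.5257, -0.1063, 0.046]
tcp_rot: [[-0.031, 1.0, 0.001], [1.0, 0.031, -0.0], [-0.0, 0.001, -1.0]]
wrist_force: [0.7, 0.0, -0.8]
width: 0.0378
grip_force: 40.4
```

```bash
python3 -m crank '{"claw":[0.7,0.7,0.7,0.7],"xyz":[[0,0,0.001],[0,0,0.002],[0,0,0.003],[0,0,0.003]],"twist":[0,0,0,0]}'
```

```text
time: 25.28
eef_pos: [0.5254, -0.1063, 0.0429]
tcp_rot: [[-0.031, 1.0, 0.0], [1.0, 0.031, -0.0], [-0.0, 0.0, -1.0]]
wrist_force: [-3.1, -0.7, 7.4]
width: 0.0374
grip_force: 41.2
```

Release, rise well clear and back off to look straight down on the tray.

```bash
python3 -m crank '{"claw":[0.5,0.4,0.3,0.3,0.3,0.3,0.3,0.3,0.3,0.3,0.3,0.3,0.3,0.3,0.3,0.3,0.3,0.3],"xyz":[[0,0,0],[0,0,0],[0,0,0],[0,0,0],[0,0,-0.01],[0,0,-0.03],[0,0,-0.06],[0,0,-0.1],[0,0,-0.14],[-0.03,0,-0.17],[-0.06,0,-0.2],[-0.09,0,-0.23],[-0.12,0,-0.26],[-0.13,0,-0.29],[-0.13,0,-0.31],[-0.13,0,-0.31],[-0.13,0,-0.31],[-0.13,0,-0.31]],"twist":[0,0,0,0,0,0,0,0,0,0,0,0,0,0,0,0,0,0]}'
python3 - <<'E'
from h import *
np.set_printoptions(precision=4,suppress=True)
c=get_calibration("wrist");im=camera("wrist")[:,:,::-1].copy()
# expected roof-eave and tray corners drawn as dots
a=np.radians(1.8);X=np.array([np.cos(a),np.sin(a)]);Y=np.array([-np.sin(a),np.cos(a)])
for k in(.093,.031,-.031,-.093):
    for sx in(-.019,.019):
        for sy in(-.021,.021):
            P=np.array([.5294,-.1989])+sx*X+(k+sy)*Y
            u=proj(c,[[*P,.054]])[0]; cv2.circle(im,tuple(int(v) for v in u),1,(255,255,0),-1)
u=proj(c,[[.5294,-.1989,.05]])[0].astype(int);print(u)
y0=max(0,u[1]-140);x0=u[0]-90
top=cv2.resize(im[y0:y0+280,x0:x0+180],None,fx=2,fy=2,interpolation=2)
s=cv2.resize(camera("side")[230:410,320:485],(400,436),interpolation=2)[:,:,::-1]
s=cv2.copyMakeBorder(s,0,top.shape[0]-436,0,0,0);cv2.imwrite("pics/end.png",np.hstack([top,s]))
E
```

```text
time: 26.78
eef_pos: [0.5289, -0.2357, 0.3516]
tcp_rot: [[-0.032, 0.999, -0.001], [0.999, 0.032, 0.001], [0.001, -0.001, -1.0]]
wrist_force: [0.8, -0.7, -0.8]
width: 0.0598
grip_force: 0.0
[313 150]
```

View pics/end.png

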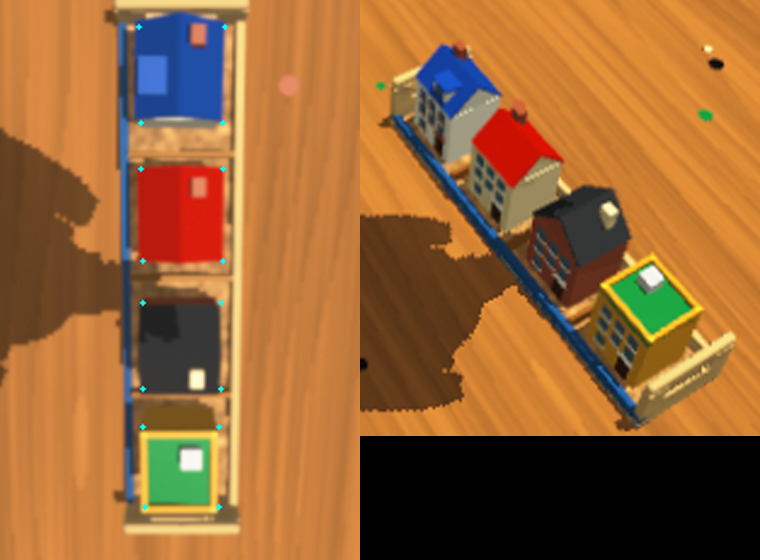

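The picture shows all four houses upright and square, doors to the blue edge: blue (180,65), red (180,212), grey (180,345) and green (178,470). Each is within about 2–3 mm of its expected dots, and the gripper is clear. Handing in.

```bash
python3 -c "
from plant import manip
print(manip.finish_job())"
```

```text
the job is handed in; nothing more can be done
None
```

I packed all four houses into the tray in street order (blue, red, grey, green from left to right), upright with their doors to the blue edge, and handed the job in at about 27 s; the hand-in returned no verdict.

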